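# Clamp the side guide of the sweet-packing jig with its ratchet lever

## Task

On the packing jig, slide the loose guide gently up against the open carton of sweets until the carton sits snug between guide and fence, then clamp the guide there with the black ratchet lever: turn it clockwise as far as the bearing blocks let it, lift it off its serrations, swing it back, let it drop in again and go on turning, as often as it takes until the clamp is firmly hand-tight. Do not crush the carton, force the lever against a block or overtighten the clamp, leave the lever dropped home in its serrations, and do not disturb the jar, the tape roll or the price-tag stand.

Things in the scene. Friction and masses are not known exactly. Their poses are not given: they have to be found in the camera images.
- jig: packing jig bolted to the counter: grey steel plate 260 (x) x 460 (y) x 10 mm; origin at the centre of its underside on the counter, z up; offsets below are in its frame. Fixed fence 60 mm high, inner face at y = +200 mm. Two fixed bearing blocks, 22 (x) x 38 (y) mm, tops 62 mm above the counter, at x = -47 and +47 mm, y = -131 to -93 mm, one each side of the clamp bolt
- guide_plate: the sliding guide: upright aluminium plate 180 (x) x 8 (y) mm, top 95 mm above the counter, on a flat slotted tongue 36 mm wide that runs back (-y) under the clamp bolt, and on two 8 mm rods (tops 30 mm high, 47 mm either side of the middle) that run back through the bearing blocks. Origin at the jig's origin when the travel is 0, axes as the jig's
- guide (a joint): travel of the guide along the jig's +y, in m. Its carton-side face lies at jig y = 5 mm + travel; it slides with about 2 N and stays where it is left. The carton is snug between guide and fence at 0.045 (from 0.042 it counts as snug)
- guide_face (a point): middle of the guide plate's carton-side (+y) face, 50 mm above the counter
- guide_back (a point): middle of the guide plate's back (-y) face, 80 mm above the counter, 15 mm below its top edge: the place to push. From here back to the lever's hub there are 80 mm or more of free space above tongue and rods
- carton: open cardboard carton of wrapped sweets, 200 (x) x 150 (y) x 48 mm, 0.5 to 1 kg, loose on the jig plate between guide and fence, a few mm off the fence; origin at the centre of its underside. Pushing it along takes 2 to 7 N; more than 35 N from the guide crushes it
- clamp_bolt (a point): top of the lever's hub (lever down), on the clamp bolt's axis, 58 mm above the counter; the bolt is fixed in the jig at x = 0, y = -105 mm and the lever turns about this vertical axis
- lever_arm: the black clamping lever: round hub 34 mm across, 24 mm tall on the bolt, and one straight arm 14 mm wide, 14 mm thick, with flat upright sides, reaching 107 mm from the axis and rising outwards at 12 degrees; origin on the bolt axis 21 mm above the counter (lever down), the arm along its own -y
- lever_grip (a point): middle of the lever's arm where it is best pinched from above, 85 mm from the bolt axis and 63 mm above the counter when the lever is down
- lever (a joint): swing of the lever, rad: 0 with its arm along the jig's -y, growing clockwise seen from above (arm towards the jig's -x), the tightening sense. The arm meets the bearing blocks at about +0.79 and -0.79, lifted or not; a block bears a push of 45 N. Dropped in, the lever carries the screw along (0.06 rad play, 0.15 rad give under load); lifted clear, it swings freely and the screw stays
- lift (a joint): lift of the lever off its serrations, m: 0 dropped home, 0.008 at most; spring and weight pull it down with 4 to 6 N. 10 teeth around (0.63 rad apart), clear of each other from 0.005; unload the lever before lifting it. Lowered tooth on tooth it stands 1.5 to 4.5 mm high until it is swung on a little; it may stand so at the start. Under load it must be home, or the teeth jump
- washer: pressure washer, 31 mm across, under the lever, pressing on the guide's tongue. The screw first turns slackly (1 N at the lever's grip) by an unknown 0.45 to 0.9 rad, then the washer bites and gets some 160 N per rad. Hand-tight is 50 N or more: turn until the lever resists with 0.6 to 0.8 N m about the bolt (7 to 9 N at the grip); from 1 N m (12 N at the grip) it nears 190 N, which is too tight
- jar: glass jar with steel lid, 76 mm across and 115 mm tall, beyond the fence; leave alone
- tape: clear roll of packing tape lying flat, 96 mm across and 25 mm high; leave alone
- tag: small price-tag stand: black foot 50 x 90 mm, white upright card 67 mm high; leave alone

How it is judged (in metres and radians):
On the way, in this order (a step that is already met when the one before it is completed fails the run):
1. the carton is snug between guide and fence, the clamp still loose (value of joint guide above 0.042 m and contact force between washer and anything else below 40 N), for 0.2 s.
2. the lever is lifted off its serrations (value of joint lift above 0.005 m), for 0.1 s.
3. the lever, dropped in again, has been turned until the clamp is hand-tight (50 N under the washer) (contact force between washer and anything else above 50 N and value of joint lift below 0.0015 m), for 0.2 s.
At the end, for the whole second after the job is handed in: The guide stands within 3 mm of its snug travel (0.042 m or more) with the carton flat between it and the fence (within 6 mm along y and 40 mm along x of the middle of its place), the clamp presses with more than 50 N, and the lever is dropped home (lift under 1.5 mm) with the carton at rest (all of step 3 and value of joint guide above 0.042 m and y of carton in the frame of jig between 0.119 and 0.131 m and x of carton in the frame of jig between -0.04 and 0.04 m and angle between carton's own z axis and vertical below 0.05 rad and linear speed of carton below 0.02 m/s); the robot touches nothing.
It fails at once if the clamp is overtightened (over 190 N under the washer) (contact force between washer and anything else above 190 N).
It fails at once if the guide crushes the carton (over 35 N) (contact force between carton and guide_plate above 35 N).
It fails at once if the lever is forced against a bearing block (over 45 N) (contact force between lever_arm and jig_c2 above 45 N or contact force between lever_arm and jig_c3 above 45 N).
It fails at once if a bystander is disturbed (moved over 30 mm) (distance of any of jar, tape, tag from where it was at the start of the episode above 0.03 m).
It also fails if it takes over 69 s, if anything falls off the work surface, if the arm or the gripper's body presses on something with over 40 N, if the wrist force passes 120 N, or if a joint passes its speed limit or range.

## Robot

A 6-joint arm with a two-finger parallel gripper is mounted at the origin on the work surface. World frame = base frame: x ahead of the robot, y to its left, z up, the work surface at z = 0. Lengths are in m, angles in degrees, forces in N, time in s.
With the tool pointing down it reaches from about 0.325 to 0.9 m from the base axis. Payload 3.5 kg.
Tool frame: the origin (TCP) lies on the centre line of the jaws, within the pads' length; the fingertips stand robot.tcp_to_tips ahead of it and the grasp point (between the pads) lies 11 mm behind it (robot.tcp_to_tips is the distance from the TCP to the fingertips, in m); z points along the fingers, y is the line along which they close (so a half turn about z gives the same grasp; the last joint's range is limited). The gripper opens to 85 mm and grips with 20 to 120 N. Pads are 22 mm wide; open, the fingers measure 114 mm over their backs; the gripper's body (76 mm by 85 mm) begins 54 mm behind the grasp point. The pads swing forward as they close: fully open they stand 13 mm farther back than shut.
Start: joints at [-69.523, 15.837, -1.513, 72.651, 0, 84.076], TCP at [0.278, -0.56, 0.239] pointing down, gripper open.
Joint ranges: [-178.77, 178.77], [-48.84, 107.48], [-61.69, 71.31], [-111.58, 123.2], [-90, 87.43], [-180, 180]. Speed limits (degrees/s): [147.25, 147.25, 180, 180, 180, 180].

## Interface

Orientations are given as a 3x3 rotation matrix whose columns are the frame's x, y, z axes.
In Python, from bench import robot gives the robot as it stands.
- The arm moves only by the shell command python3 -m creep 'ROWS'. ROWS is JSON, a list of rows, each a list of 7 numbers: the opening, from 0 (shut) to 1 (fully open), then the shift along the tool's x, y, z in mm, then the turn, a rotation vector about the tool's x, y, z in units of 6 degrees (1.0 is 6 degrees). In form: [[jaw, x, y, z, ax, ay, az], ...]. A call has 1 to 12 rows; each row is the pose to reach, as a shift and turn from the pose commanded when the call began, along the tool's axes at that moment; what a row does not reach only later rows make up. A row lasts 1/12 s, in which the tool goes at most 41.7 mm and 7.16 degrees, less where a joint would pass 70% of its speed; a pose out of reach is approached as far as the arm can. A call with a gripper value outside its range is refused whole. The fingers move at their own pace and stop on an object; the grip force is fixed at half the most. Time passes only in rows, so rows that repeat a pose let the fingers close. It gives the time, the measured TCP pose, the force, the opening and the grip force at its end, in the units of the state.
- robot.read_state(): the state, without advancing time (a new reading comes with each control period).
- robot.read_camera(name): name is "scene" or "top" or "wrist"; returns (picture, depth): 420x560x3 uint8, blue, green, red; 420x560 float32, m along the optical axis (not along the pixel's ray), 0 where there is no reading.
- robot.camera_model(name): a dict with "mtx" (3x3 intrinsics, pixels), "rvec" (rotation vector, rad) and "tvec" (3), from world to camera coordinates, as OpenCV has them. Camera axes: x right, y down, z forward; pixel columns grow to the right and rows downward; lengths in m; the calibration is good to about 2 mm. The wrist camera is an equidistant fisheye: a pixel r from the principal point sees the ray r / f radians off the axis. A picture is of the moment at which its call begins: read the wrist's pose just before it. camera_model takes no time and is no camera call; for the wrist camera it gives the pose at the moment of the call.
- robot.close_job(): hands the job in; it is judged then, once.
The state is a dict: "time": time; "q": joint angles; "joint_vel": joint speeds; "tau": joint torques, N m; "eef_pos": TCP position; "ee_rot": TCP orientation; "force": force on the tool from outside, world axes, zero at the start; "torque": the same for the moment, N m; "grip_width": opening from 0.0 (shut) to 1.0 (fully open); "finger_force": force on a finger pad.
Only numpy, scipy, OpenCV 4.12 (cv2) and the standard library are available. Lean on these libraries where they do the work, as an engineer would, in place of code of your own. Each camera call takes 0.05 s, during which the arm holds its last target. There are 200 camera calls.

## Working session

There is one attempt and no reset: what is moved stays moved. The work goes in short steps, Python scripts to look and compute and a shell command to move; the robot and the scene stay as the last step left them, time stands still between calls to the robot, and variables do not carry over. Pictures are saved under pics/ and viewed, at most 10 in all, crops included, and the job is handed in when it is done.

```bash
ls; mkdir -p pics; python3 - <<'E'
from bench import robot
import cv2
s=robot.read_state();print(s,robot.tcp_to_tips)
for n in("scene","top"):
    p,d=robot.read_camera(n);cv2.imwrite(f"pics/{n}0.png",p);import numpy as np;np.save(f"pics/{n}0.npy",d)
    m=robot.camera_model(n);print(n,m)
E
```

```text
pics
{'time': 0.0, 'q': array([-6.95238440e+01,  1.58800284e+01, -1.60004709e+00,  7.26497651e+01,
       -1.04005172e-03,  8.40753445e+01]), 'joint_vel': array([-0.10201751, -0.02128347,  0.03567137, -0.03063582,  0.03882436,
       -0.01644245]), 'tau': array([ 9.23305270e-04, -4.45511591e+01,  2.95201278e+01,  1.63479801e-02,
       -2.17920802e-05,  1.15346708e-06]), 'eef_pos': array([ 0.2776165 , -0.55909497,  0.23812236]), 'ee_rot': array([[ 8.95705541e-01,  4.44646971e-01, -8.09742885e-04],
       [ 4.44647656e-01, -8.95703066e-01,  2.11661554e-03],
       [ 2.15857502e-04, -2.25591454e-03, -9.99997432e-01]]), 'force': array([-0.58414161,  0.49506611,  0.41092817]), 'torque': array([ 0.04420869,  0.03760227, -0.01839787]), 'finger_force': 0.0, 'grip_width': 1.0014412627347278} 0.008
scene {'mtx': array([[442.15511717,   0.        , 280.68465744],
       [  0.        , 442.15511717, 202.35010701],
       [  0.        ,   0.        ,   1.        ]]), 'rvec': array([ 0.99192393,  2.38046963, -1.08018057]), 'tvec': array([ 0.43181376, -0.23464839,  1.41306204])}
top {'mtx': array([[468.43197194,   0.        , 280.18023693],
       [  0.        , 468.43197194, 207.6353782 ],
       [  0.        ,   0.        ,   1.        ]]), 'rvec': array([ 2.19096935, -2.17425417,  0.08272698]), 'tvec': array([0.02231337, 0.63395971, 1.00885199])}
```

View pics/top0.png

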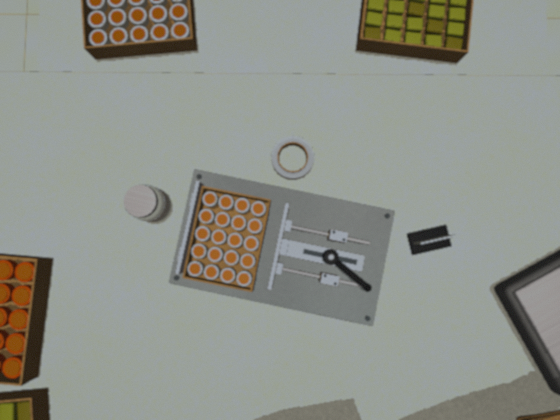

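View pics/scene0.png

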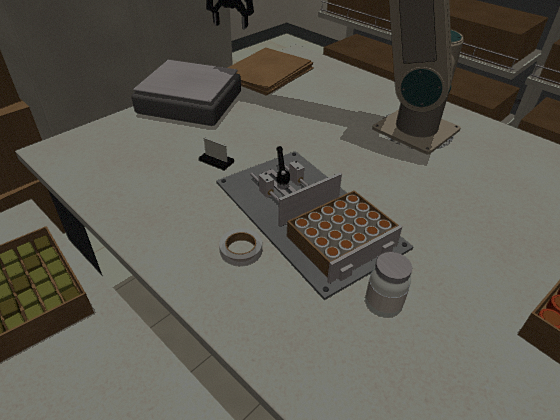

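The top view shows the jig, with the fence at the left near column 190. The lever hub is near (330,257) and the arm tip near (369,289). The guide is near column 280 and the tag near (430,240). Next I measure the jig pose and the lever angle.

```bash
cat > h.py <<'E'
import numpy as np,cv2
from bench import robot
def ray(name,px,z,m=None):
    m=m or robot.camera_model(name);R,_=cv2.Rodrigues(m['rvec']);t=m['tvec'];K=m['mtx']
    px=np.atleast_2d(np.float64(px));d=np.c_[px,np.ones(len(px))]@np.linalg.inv(K).T@R;o=-R.T@t
    return o+d*((z-o[2])/d[:,2])[:,None]
E
cat > m.py <<'E'
from h import *
p=cv2.imread('pics/top0.png');g=p.astype(int)
hsv=cv2.cvtColor(p,cv2.COLOR_BGR2HSV)
m=((hsv[...,2]>95)&(hsv[...,2]<150)&(hsv[...,1]<40)).astype(np.uint8)
roi=np.zeros_like(m);roi[160:335,160:400]=1;m*=roi
m=cv2.morphologyEx(m,cv2.MORPH_OPEN,np.ones((3,3)))
n,l,st,c=cv2.connectedComponentsWithStats(m);k=1+st[1:,4].argmax()
ys,xs=np.nonzero(l==k)
w=ray('top',np.c_[xs,ys],0.01)[:,:2]
h=cv2.convexHull(w.astype(np.float32));r=cv2.minAreaRect(h);print('plate',r,cv2.boxPoints(r))
scr=ray('top',[(199,178),(388,215),(368,318),(178,280)],0.012);print(scr,scr.mean(0))
dk=((hsv[...,2]<60)).astype(np.uint8);dk[:235]=0;dk[300:]=0;dk[:,:318]=0;dk[:,380:]=0
n,l,st,c=cv2.connectedComponentsWithStats(dk);k=1+st[1:,4].argmax();ys,xs=np.nonzero(l==k);print('dark',st[k],c[k])
cv2.imwrite('pics/crop.png',cv2.resize(p[160:340,160:400],None,fx=3.3,fy=3.3,interpolation=cv2.INTER_CUBIC))
for q,z in(((330,257),.058),((369,289),.068),((280,247),.095),((287,206),.095),((271,288),.095)):print(q,ray('top',[q],z)[0])
E
python3 m.py
```

```text
plate ((0.548659086227417, 0.02282319962978363), (0.46275433897972107, 0.2631222605705261), 78.51213836669922) [[ 0.37365237 -0.17771702]
 [ 0.6315035  -0.23012052]
 [ 0.72366583  0.22336341]
 [ 0.46581465  0.2757669 ]]
[[ 0.6999164   0.20965584  0.012     ]
 [ 0.62007217 -0.21320405  0.012     ]
 [ 0.39358548 -0.16715272  0.012     ]
 [ 0.47294567  0.25124382  0.012     ]] [0.54662993 0.02013572 0.012     ]
dark [322 250  49  41 372] [345.30107527 269.48924731]
(330, 257) [ 0.52726726 -0.07904012  0.058     ]
(369, 289) [ 0.46183464 -0.15920856  0.068     ]
(280, 247) [0.54783184 0.0268877  0.095     ]
(287, 206) [0.63185103 0.01315631 0.095     ]
(271, 288) [0.46488636 0.04449197 0.095     ]
```

View pics/crop.png

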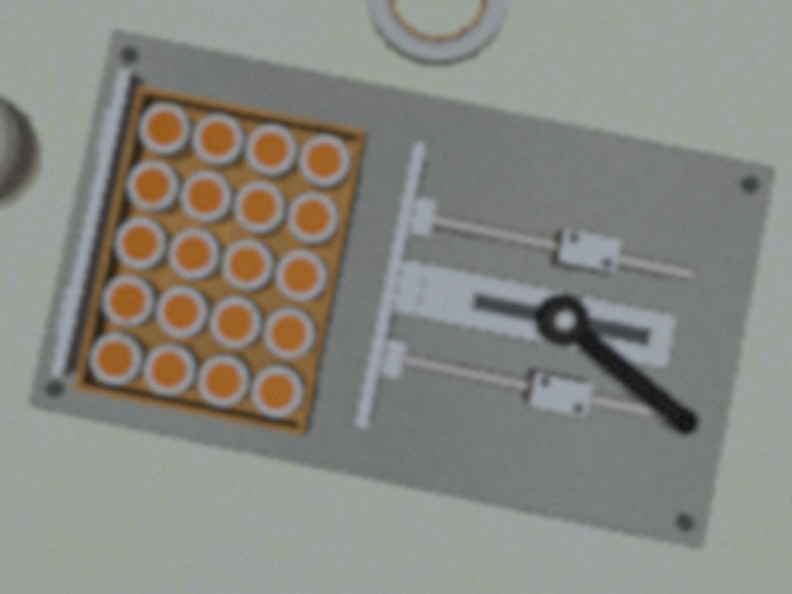

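The jig centre is about (0.547, 0.0215) with yaw about -11.1°. The guide travel is about 0, and the lever is at about +0.49 rad. I move behind the guide with the jaws shut.

```bash
python3 -m creep '[[0,20,-15,0,0,0,-0.4],[0,55,-43,0,0,0,-1.2],[0,88,-69,0,0,0,-2],[0,120,-94,0,0,0,-2.8],[0,153,-119,0,0,0,-3.6],[0,185,-144,0,0,0,-4.4],[0,218,-170,0,0,0,-5.2],[0,250,-195,0,0,0,-6],[0,282,-220,0,0,0,-6.8],[0,315,-246,0,0,0,-7.6],[0,347,-271,0,0,0,-8.4],[0,380,-296,0,0,0,-8.75]]'
cat > st.py <<'E'
from h import *
J=np.array([.5468,.0215]);a=np.radians(-11.1);X=np.array([np.cos(a),np.sin(a)]);Y=np.array([-X[1],X[0]]);B=J-.105*Y
s=robot.read_state();p=s['eef_pos'];R=s['ee_rot'];f=s['force'];d=p[:2]-J
r=p[:2]-B
print('t',round(s['time'],2),'jig xy mm',np.round([1e3*d@X,1e3*d@Y],1),'z',round(p[2]*1e3,1),'toolx deg',round(np.degrees(np.arctan2(R[1,0],R[0,0])),2),'tilt',np.round(R[:2,2],3),
'F jig',np.round([f[:2]@X,f[:2]@Y,f[2]],1),'grip',round(s['grip_width'],3),s['finger_force'],
'| lev r,ang',round(1e3*np.hypot(*r),1),round(np.arctan2(-r@X,-r@Y),3),'Mbolt',round(r[0]*f[1]-r[1]*f[0]+s['torque'][2],3))
def to(x,y,z,ang):
    t=J+x*X+y*Y;D=np.array([*t,z])-p;da=(ang-np.degrees(np.arctan2(R[1,0],R[0,0])))
    print('rows to',(x,y,z,ang),np.round(R.T@D*1e3,1),'az',round(-da/6,2))
E
python3 - <<'E'
from st import *
to(0,-.037,.2,78.9)
E
```

```text
time: 1.1
eef_pos: [0.4866, -0.1236, 0.239]
ee_rot: [[0.189, 0.982, -0.001], [0.982, -0.189, 0.0], [0.0, -0.001, -1.0]]
force: [1.0, -0.5, 0.4]
grip_width: -0.001
finger_force: 0.0
t 1.1 jig xy mm [ -31.1 -154. ] z 239.0 toolx deg 79.09 tilt [-0.001  0.   ] F jig [ 1.  -0.3  0.4] grip -0.001 0.0 | lev r,ang 58.0 0.566 Mbolt 0.068
rows to (0, -0.037, 0.2, 78.9) [116.9  31.5  39. ] az 0.03
```

```bash
python3 -m creep '[[0,30,8,0,0,0,0],[0,60,16,5,0,0,0],[0,90,24,15,0,0,0],[0,117,31,35,0,0,0],[0,117,31,60,0,0,0],[0,117,31,85,0,0,0],[0,117,31,110,0,0,0],[0,117,31,130,0,0,0],[0,117,31,148,0,0,0],[0,117,31,160,0,0,0],[0,117,31,163,0,0,0],[0,117,31,163,0,0,0]]' >/dev/null
python3 - <<'E'
from st import *
p,_=robot.read_camera("top");cv2.imwrite('pics/a.png',cv2.resize(p[160:340,160:400],None,fx=3,fy=3))
E
```

```text
t 2.1 jig xy mm [ -1.2 -39.1] z 74.9 toolx deg 78.9 tilt [-0.003  0.001] F jig [-0.7  0.3 -1. ] grip -0.002 0.0 | lev r,ang 65.9 3.124 Mbolt 0.088
```

View pics/a.png

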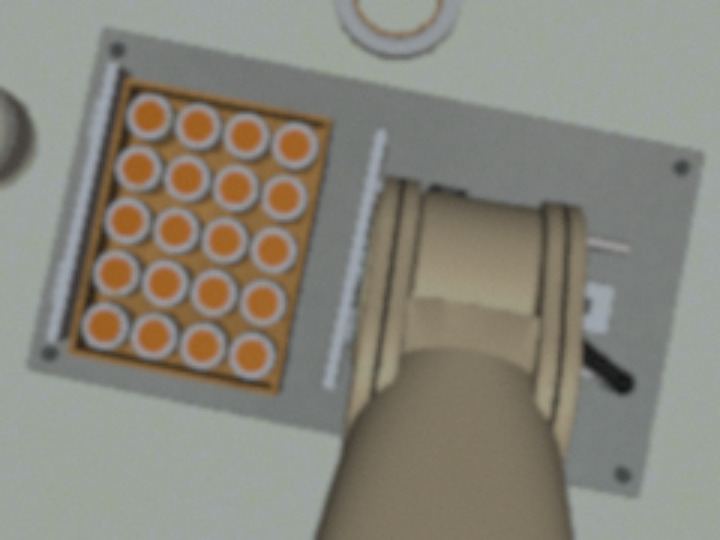

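The arm is behind the guide, with the guide plate near column 355 of the crop and untouched. I start pushing.

```bash
python3 -m creep '[[0,5,0,0,0,0,0],[0,10,0,0,0,0,0],[0,15,0,0,0,0,0],[0,20,0,0,0,0,0],[0,24,0,0,0,0,0],[0,28,0,0,0,0,0],[0,32,0,0,0,0,0],[0,36,0,0,0,0,0],[0,40,0,0,0,0,0],[0,44,0,0,0,0,0],[0,47,0,0,0,0,0],[0,48,0,0,0,0,0]]'; python3 st.py
```

```text
time: 3.15
eef_pos: [0.549, 0.0306, 0.0764]
ee_rot: [[0.192, 0.981, 0.0], [0.981, -0.192, -0.0], [0.0, 0.0, -1.0]]
force: [-0.2, -1.1, 0.9]
grip_width: 0.002
finger_force: 1.1
t 3.15 jig xy mm [0.4 9.3] z 76.4 toolx deg 78.92 tilt [ 0. -0.] F jig [ 0.  -1.1  0.9] grip 0.002 1.0627815127372742 | lev r,ang 114.3 -3.138 Mbolt -0.021
```

```bash
python3 -m creep '[[0,2,0,0,0,0,0],[0,4,0,0,0,0,0],[0,6,0,0,0,0,0],[0,8,0,0,0,0,0],[0,9.5,0,0,0,0,0],[0,11,0,0,0,0,0],[0,12.5,0,0,0,0,0],[0,14,0,0,0,0,0]]'; python3 st.py
```

```text
time: 3.82
eef_pos: [0.5517, 0.0441, 0.0764]
ee_rot: [[0.193, 0.981, 0.0], [0.981, -0.193, -0.0], [-0.0, 0.0, -1.0]]
force: [-0.3, -2.4, 1.2]
grip_width: 0.001
finger_force: 1.1
t 3.82 jig xy mm [ 0.4 23.1] z 76.4 toolx deg 78.9 tilt [ 0. -0.] F jig [ 0.2 -2.4  1.2] grip 0.001 1.071863362176373 | lev r,ang 128.1 -3.138 Mbolt -0.022
```

```bash
python3 -m creep '[[0,1,0,0,0,0,0],[0,2,0,0,0,0,0],[0,3,0,0,0,0,0],[0,4,0,0,0,0,0]]'|grep force; python3 st.py;  python3 -m creep '[[0,0.7,0,0,0,0,0],[0,1.3,0,0,0,0,0],[0,2,0,0,0,0,0]]'|grep force; python3 st.py
```

```text
force: [-0.7, -5.4, 2.0]
finger_force: 2.8
t 4.15 jig xy mm [ 0.4 26.9] z 76.3 toolx deg 78.9 tilt [ 0. -0.] F jig [ 0.3 -5.4  2. ] grip 0.002 2.7600373327732086 | lev r,ang 131.9 -3.139 Mbolt -0.071
force: [-1.1, -5.2, 1.3]
finger_force: 2.9
t 4.4 jig xy mm [ 0.4 27.8] z 76.4 toolx deg 78.86 tilt [-0.    -0.003] F jig [-0.  -5.3  1.3] grip -0.003 2.894387450069189 | lev r,ang 132.8 -3.138 Mbolt -0.048
```

```bash
python3 -m creep '[[0,0.5,0,0,0,0,0],[0,1,0,0,0,0,0],[0,1.5,0,0,0,0,0],[0,1.5,0,0,0,0,0]]'|grep force; python3 st.py;  python3 -m creep '[[0,0.5,0,0,0,0,0],[0,1,0,0,0,0,0],[0,1,0,0,0,0,0]]'|grep force:; python3 st.py
```

```text
force: [-0.1, -8.1, 1.9]
finger_force: 3.4
t 4.73 jig xy mm [ 0.4 28.9] z 76.4 toolx deg 78.85 tilt [-0.001 -0.004] F jig [ 1.5 -8.   1.9] grip 0.004 3.429119400680065 | lev r,ang 133.9 -3.138 Mbolt -0.155
force: [-0.4, -7.0, 2.2]
finger_force: 3.5
t 4.98 jig xy mm [ 0.5 29.8] z 76.4 toolx deg 78.84 tilt [-0.001 -0.004] F jig [ 0.9 -6.9  2.2] grip 0.002 3.5111455991864204 | lev r,ang 134.8 -3.138 Mbolt -0.135
```

```bash
python3 -m creep '[[0,0.5,0,0,0,0,0],[0,1,0,0,0,0,0],[0,1,0,0,0,0,0]]'|grep force:; python3 st.py;  python3 -m creep '[[0,0.5,0,0,0,0,0],[0,1,0,0,0,0,0],[0,1,0,0,0,0,0]]'|grep force:; python3 st.py;python3 - <<'E'
from st import *
p,_=robot.read_camera("top");cv2.imwrite('pics/b.png',cv2.resize(p[160:300,160:300],None,fx=4.2,fy=4.2))
E
```

```text
force: [-0.1, -7.2, 2.3]
finger_force: 3.5
t 5.23 jig xy mm [ 0.4 30.8] z 76.4 toolx deg 78.84 tilt [-0.001 -0.004] F jig [ 1.3 -7.1  2.3] grip -0.002 3.5184229910373688 | lev r,ang 135.8 -3.138 Mbolt -0.222
force: [-0.3, -7.3, 2.2]
finger_force: 3.5
t 5.48 jig xy mm [ 0.5 31.8] z 76.4 toolx deg 78.84 tilt [-0.001 -0.004] F jig [ 1.1 -7.2  2.2] grip -0.001 3.519410267472267 | lev r,ang 136.8 -3.138 Mbolt -0.165
t 5.48 jig xy mm [ 0.5 31.8] z 76.4 toolx deg 78.84 tilt [-0.001 -0.004] F jig [ 1.1 -7.2  2.2] grip -0.001 3.519410267472267 | lev r,ang 136.8 -3.138 Mbolt -0.165
```

View pics/b.png

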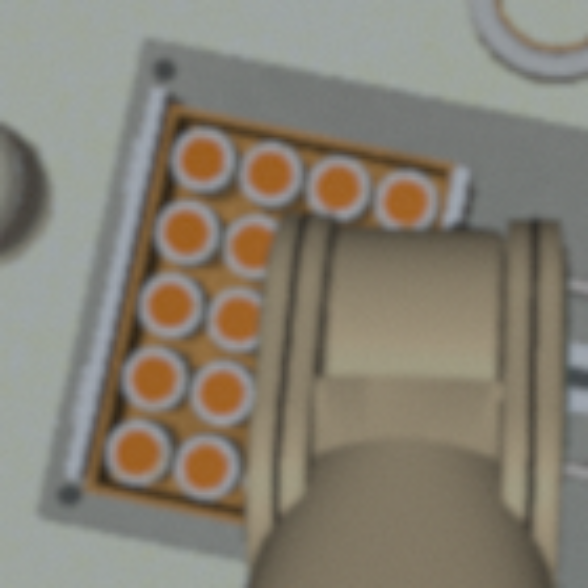

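The carton is close to the fence, and the force has not jumped yet. I continue in small steps.

```bash
python3 -m creep '[[0,0.5,0,0,0,0,0],[0,1,0,0,0,0,0],[0,1,0,0,0,0,0]]'|grep force:; python3 st.py;  python3 -m creep '[[0,0.5,0,0,0,0,0],[0,1,0,0,0,0,0],[0,1,0,0,0,0,0]]'|grep force:; python3 st.py
```

```text
force: [-1.0, -7.1, 0.8]
finger_force: 3.5
t 5.78 jig xy mm [ 0.4 32.8] z 76.4 toolx deg 78.84 tilt [-0.001 -0.004] F jig [ 0.4 -7.1  0.8] grip -0.003 3.521464504301548 | lev r,ang 137.8 -3.138 Mbolt -0.084
force: [-0.8, -8.4, 2.7]
finger_force: 4.4
t 6.03 jig xy mm [ 0.5 33.2] z 76.4 toolx deg 78.82 tilt [-0.001 -0.006] F jig [ 0.9 -8.4  2.7] grip 0.0 4.389780610799789 | lev r,ang 138.2 -3.138 Mbolt -0.136
```

Progress is slowing and the force is rising, so it is near contact.

```bash
python3 -m creep '[[0,0.4,0,0,0,0,0],[0,0.8,0,0,0,0,0],[0,0.8,0,0,0,0,0]]'|grep force:; python3 st.py
```

```text
force: [-1.2, -11.6, 3.2]
finger_force: 5.5
t 6.28 jig xy mm [ 0.5 33.2] z 76.4 toolx deg 78.8 tilt [-0.001 -0.007] F jig [  1.  -11.6   3.2] grip -0.001 5.474243760108948 | lev r,ang 138.2 -3.138 Mbolt -0.192
```

The guide is snug: motion stopped at 33.2 mm with the force climbing to 11.6 N. I back off, rise, and go above the lever grip with the jaws open.

```bash
python3 -m creep '[[0,-8,0,0,0,0,0],[0,-20,0,-5,0,0,0],[0,-26,0,-25,0,0,0],[0,-30,0,-55,0,0,0],[0.3,-45,-2,-85,0,0,0],[0.6,-70,-8,-100,0,0,0.5],[0.8,-100,-15,-100,0,0,1.5],[0.8,-130,-24,-100,0,0,2.5],[0.8,-160,-32,-100,0,0,3.5],[0.8,-190,-38,-100,0,0,4.4],[0.8,-213,-40,-100,0,0,4.67],[0.8,-213,-40,-100,0,0,4.67]]' >/dev/null; python3 st.py; python3 - <<'E'
from h import *
m=robot.camera_model("wrist");R,_=cv2.Rodrigues(m['rvec']);print(m,-R.T@m['tvec'])
p,_=robot.read_camera("wrist");cv2.imwrite('pics/w.png',p);np.savez('pics/w.npz',**m)
p,_=robot.read_camera("top");cv2.imwrite('pics/c.png',p)
E
```

```text
t 7.28 jig xy mm [ -40.3 -179.9] z 176.6 toolx deg 50.58 tilt [ 0.001 -0.   ] F jig [ 0.8 -0.4 -1.3] grip 0.8 0.0 | lev r,ang 85.0 0.493 Mbolt 0.076
{'mtx': array([[325.1922621 ,   0.        , 276.50041682],
       [  0.        , 325.1922621 , 206.388673  ],
       [  0.        ,   0.        ,   1.        ]]), 'rvec': array([-2.71715622,  0.97348548,  0.13049087]), 'tvec': array([-0.45804737,  0.16121724,  0.36798395])} [ 0.5143121  -0.09537601  0.31240528]
```

View pics/w.png

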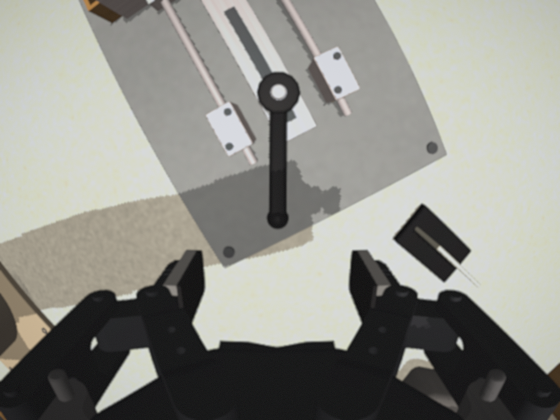

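The wrist view shows the lever arm aligned with the tool at column 278, centred between the fingers. The hub is at (278,93) and the tip at (277,220). I refine the bolt position from this view.

```bash
python3 - <<'E'
from st import *
m=np.load('pics/w.npz');Rw,_=cv2.Rodrigues(m['rvec']);o=-Rw.T@m['tvec'];K=m['mtx']
for (u,v),z in(((278,93),.058),((277,219),.07)):
    q=np.array([u-K[0,2],v-K[1,2]])/K[0,0];th=np.hypot(*q);d=Rw.T@np.r_[np.sin(th)*q/th,np.cos(th)];w=o+d*(z-o[2])/d[2]
    e=w[:2]-J;print(w,'jig',e@X*1e3,e@Y*1e3,'tool',R.T@(w-p)*1e3)
E
```

```text
t 7.38 jig xy mm [ -40.  -177.2] z 176.5 toolx deg 50.79 tilt [0.001 0.002] F jig [ 0.4  0.1 -0.3] grip 0.798 0.0 | lev r,ang 82.6 0.506 Mbolt 0.016
[ 0.52837345 -0.08029605  0.058     ] jig 1.5161327458107152 -103.43923226134817 tool [ 84.463856     1.8873209  118.58540853]
[ 0.4659573  -0.15502163  0.07      ] jig -45.346060292648914 -188.78337903337476 tool [-12.87435223   0.76230477 106.4323809 ]
```

```bash
sed -i 's/B=J-.105\*Y/B=np.array([.5280,-.0805])/' st.py; python3 -m creep '[[0.6,0,1,10,0,0,0],[0.6,0,1,35,0,0,0],[0.6,0,1,60,0,0,0],[0.6,0,1,85,0,0,0],[0.6,0,1,105,0,0,0],[0.6,0,1,118,0,0,0],[0.6,0,1,124,0,0,0],[0.6,0,1,124,0,0,0]]' >/dev/null; python3 st.py; python3 -m creep '[[0.4,0,0,0,0,0,0],[0.2,0,0,0,0,0,0],[0,0,0,0,0,0,0],[0,0,0,0,0,0,0],[0,0,0,0,0,0,0],[0,0,0,0,0,0,0],[0,0,0,0,0,0,0]]'; python3 st.py
```

```text
t 8.05 jig xy mm [ -40.5 -175.8] z 50.3 toolx deg 50.99 tilt [-0.004  0.002] F jig [ 0.   0.1 -0.1] grip 0.598 0.0 | lev r,ang 83.3 0.525 Mbolt -0.046
time: 8.63
eef_pos: [0.4758, -0.1455, 0.0532]
ee_rot: [[0.631, 0.776, 0.003], [0.776, -0.631, -0.001], [0.001, 0.003, -1.0]]
force: [1.2, -0.7, 2.6]
grip_width: 0.151
finger_force: 61.8
t 8.63 jig xy mm [ -37.5 -177.5] z 53.2 toolx deg 50.86 tilt [ 0.003 -0.001] F jig [ 1.3 -0.5  2.6] grip 0.151 61.8180513381958 | lev r,ang 83.4 0.483 Mbolt -0.039
```

```bash
cat > lift.py <<'E'
from h import *
m=robot.camera_model("wrist");p,d=robot.read_camera("wrist");np.savez('pics/wl.npz',d=d,p=p,**m)
Rw,_=cv2.Rodrigues(m['rvec']);o=-Rw.T@m['tvec'];K=m['mtx']
v,u=np.mgrid[:420,:560];q=np.dstack([(u-K[0,2]),(v-K[1,2])])/K[0,0];th=np.linalg.norm(q,axis=2)+1e-9
ray=np.dstack([np.tan(th)[...,None]*q/th[...,None],np.ones_like(th)])
W=(ray*d[...,None])@Rw+o
a=np.radians(-11.1);X=np.array([np.cos(a),np.sin(a)]);Y=np.array([-X[1],X[0]])
e=W[...,:2]-[.5280,-.0805];x=e@X;y=e@Y;r=np.hypot(x,y);ok=(d>0)&(th<1.3)
hub=ok&(r<.017)&(r>.009)&(W[...,2]>.045)&(W[...,2]<.08)
b1=ok&(abs(abs(x)-.047)<.008)&(abs(y+.007)<.014)&(W[...,2]>.045)&(W[...,2]<.08)
pl=ok&(abs(abs(x)-.08)<.02)&(abs(y)<.05)&(W[...,2]<.03)
f=lambda k:(k.sum(),round(1e3*np.median(W[...,2][k]),2)) if k.any() else None
print('hub',f(hub),'blocks',f(b1),'L',f(b1&(x<0)),'R',f(b1&(x>0)),'plate',f(pl))
E
python3 lift.py
```

```text
hub (np.int64(3671), np.float64(59.37)) blocks (np.int64(5080), np.float64(63.31)) L (np.int64(2645), np.float64(63.31)) R (np.int64(2435), np.float64(63.31)) plate (np.int64(11704), np.float64(11.21))
```

The hub top is 3.94 mm below the block tops, so the lever is dropped home. I turn it clockwise about 12°.

```bash
python3 -m creep '[[0,0,-2.9,0,0,0,0.333],[0,0.2,-5.8,0,0,0,0.667],[0,0.5,-8.7,0,0,0,1],[0,0.8,-11.6,0,0,0,1.333],[0,1.3,-14.5,0,0,0,1.667],[0,1.8,-17.4,0,0,0,2],[0,1.8,-17.4,0,0,0,2]]' | grep force:; python3 st.py
```

```text
force: [2.0, -1.4, 3.1]
finger_force: 61.9
t 9.27 jig xy mm [ -52.3 -167.5] z 53.1 toolx deg 38.84 tilt [ 0.002 -0.001] F jig [ 2.2 -1.   3.1] grip 0.149 61.8937611579895 | lev r,ang 83.2 0.698 Mbolt 0.073
```

```bash
python3 -m creep '[[0,0,1.2,0,0,0,-0.13],[0,0,1.2,-2,0,0,-0.13],[0,0,1.2,-4,0,0,-0.13],[0,0,1.2,-6,0,0,-0.13],[0,0,1.2,-7,0,0,-0.13],[0,0,1.2,-7,0,0,-0.13]]' | grep force:; python3 st.py; python3 lift.py
```

```text
force: [6.9, 0.8, -6.0]
finger_force: 60.8
t 9.77 jig xy mm [ -51.3 -167.9] z 58.9 toolx deg 39.69 tilt [0.002 0.001] F jig [ 6.6  2.1 -6. ] grip 0.152 60.77432870864868 | lev r,ang 82.9 0.686 Mbolt 0.069
hub (np.int64(3629), np.float64(64.38)) blocks (np.int64(4612), np.float64(63.3)) L (np.int64(2466), np.float64(63.3)) R (np.int64(2146), np.float64(63.29)) plate (np.int64(10864), np.float64(11.22))
```

```bash
python3 -m creep '[[0,0,0,-1.4,0,0,0],[0,0,0,-1.4,0,0,0],[0,0.5,8.7,-1.4,0,0,-1],[0,1.8,17.3,-1.4,0,0,-2],[0,4.1,25.6,-1.4,0,0,-3],[0,7.2,33.8,-1.4,0,0,-4],[0,11.1,41.5,-1.4,0,0,-5],[0,15.9,48.8,-1.4,0,0,-6],[0,21.3,55.5,-1.4,0,0,-7],[0,27.5,61.7,-1.4,0,0,-8],[0,34.2,67.1,-1.4,0,0,-9],[0,34.2,67.1,-1.4,0,0,-9]]' | grep force:; python3 st.py; python3 lift.py
```

```text
force: [5.5, -1.8, -5.9]
finger_force: 61.0
t 10.82 jig xy mm [  23.3 -184.5] z 59.9 toolx deg 93.88 tilt [ 0.002 -0.001] F jig [ 5.7 -0.7 -5.9] grip 0.149 61.003058552742004 | lev r,ang 83.7 -0.267 Mbolt 0.016
hub (np.int64(3563), np.float64(64.62)) blocks (np.int64(4645), np.float64(63.29)) L (np.int64(2274), np.float64(63.31)) R (np.int64(2371), np.float64(63.27)) plate (np.int64(13103), np.float64(11.21))
```

```bash
python3 -m creep '[[0,0.5,8.7,-0.5,0,0,-1],[0,1.8,17.3,-0.5,0,0,-2],[0,4.3,26.3,-0.5,0,0,-3.08],[0,4.3,26.3,-0.5,0,0,-3.08],[0,4.3,26.3,2,0,0,-3.08],[0,4.3,26.3,4.5,0,0,-3.08],[0,4.3,26.3,7,0,0,-3.08],[0,4.3,26.3,7.5,0,0,-3.08]]' | grep force:; python3 st.py; python3 lift.py
```

```text
force: [4.8, -2.5, 3.8]
finger_force: 61.9
t 11.53 jig xy mm [  48.2 -174.3] z 53.7 toolx deg 112.11 tilt [ 0.004 -0.002] F jig [ 5.2 -1.5  3.8] grip 0.152 61.87683820724487 | lev r,ang 84.8 -0.588 Mbolt 0.024
hub (np.int64(3576), np.float64(59.42)) blocks (np.int64(5023), np.float64(63.29)) L (np.int64(2386), np.float64(63.31)) R (np.int64(2637), np.float64(63.28)) plate (np.int64(11224), np.float64(11.2))
```

```bash
python3 -m creep '[[0,0.3,-7.4,0,0,0,0.833],[0,1.3,-14.7,0,0,0,1.667],[0,2.9,-21.9,0,0,0,2.5],[0,5.1,-28.9,0,0,0,3.333],[0,7.3,-34.4,0,0,0,4],[0,7.3,-34.4,0,0,0,4],[0,7.3,-34.4,0,0,0,4]]' | grep force:; python3 st.py; python3 -m creep '[[0,0.1,-4.4,0,0,0,0.5],[0,0.5,-8.8,0,0,0,1],[0,1,-13.2,0,0,0,1.5],[0,1,-13.2,0,0,0,1.5]]' | grep force:; python3 st.py
```

```text
force: [5.4, -0.5, -0.0]
finger_force: 61.6
t 12.17 jig xy mm [  14.9 -186.6] z 53.9 toolx deg 88.11 tilt [ 0.004 -0.001] F jig [ 5.3  0.6 -0. ] grip 0.151 61.605804562568665 | lev r,ang 84.0 -0.164 Mbolt -0.021
force: [6.9, 0.1, -0.5]
finger_force: 61.6
t 12.5 jig xy mm [   1.4 -187.5] z 53.8 toolx deg 79.03 tilt [ 0.004 -0.001] F jig [ 6.7  1.4 -0.5] grip 0.151 61.563894152641296 | lev r,ang 83.8 -0.003 Mbolt 0.042
```

```bash
for i in 1 ; do python3 -m creep '[[0,0.1,-3,0,0,0,0.333],[0,0.2,-5.8,0,0,0,0.667],[0,0.2,-5.8,0,0,0,0.667]]' | grep force:; python3 st.py; done;  python3 -m creep '[[0,0.1,-3,0,0,0,0.333],[0,0.2,-5.8,0,0,0,0.667],[0,0.2,-5.8,0,0,0,0.667]]' | grep force:; python3 st.py; python3 -c "
from bench import robot;print(robot.read_state()['torque'])"; python3 lift.py
```

```text
force: [6.4, -0.3, -1.8]
finger_force: 61.5
t 12.75 jig xy mm [  -4.3 -187.3] z 53.7 toolx deg 75.09 tilt [ 0.004 -0.001] F jig [ 6.4  0.9 -1.8] grip 0.149 61.535637974739075 | lev r,ang 83.7 0.066 Mbolt 0.058
force: [6.2, 0.3, -0.2]
finger_force: 61.5
t 13.0 jig xy mm [ -10.  -186.6] z 53.7 toolx deg 71.1 tilt [ 0.004 -0.   ] F jig [ 6.   1.5 -0.2] grip 0.15 61.47752344608307 | lev r,ang 83.6 0.135 Mbolt 0.088
[-0.07219719 -1.33035008 -0.39141576]
hub (np.int64(3635), np.float64(59.44)) blocks (np.int64(5049), np.float64(63.3)) L (np.int64(2581), np.float64(63.33)) R (np.int64(2468), np.float64(63.26)) plate (np.int64(14093), np.float64(11.21))
```

```bash
for i in 1 ; do python3 -m creep '[[0,0.1,-3,0,0,0,0.333],[0,0.2,-5.8,0,0,0,0.667],[0,0.2,-5.8,0,0,0,0.667]]' | grep force:; python3 st.py; done;  python3 -m creep '[[0,0.1,-3,0,0,0,0.333],[0,0.2,-5.8,0,0,0,0.667],[0,0.2,-5.8,0,0,0,0.667]]' | grep force:; python3 st.py
```

```text
force: [6.2, 0.4, -0.6]
finger_force: 61.4
t 13.3 jig xy mm [ -15.7 -185.5] z 53.7 toolx deg 67.12 tilt [ 0.004 -0.   ] F jig [ 6.   1.6 -0.6] grip 0.149 61.40548825263977 | lev r,ang 83.5 0.204 Mbolt 0.092
force: [6.9, 0.4, -1.8]
finger_force: 61.3
t 13.55 jig xy mm [ -21.3 -184.1] z 53.7 toolx deg 63.13 tilt [ 0.004 -0.   ] F jig [ 6.7  1.7 -1.8] grip 0.148 61.337056159973145 | lev r,ang 83.4 0.273 Mbolt 0.197
```

```bash
python3 -m creep '[[0,0.1,-3,0,0,0,0.333],[0,0.2,-5.8,0,0,0,0.667],[0,0.2,-5.8,0,0,0,0.667]]' | grep force:; python3 st.py;  python3 -m creep '[[0,0.1,-3,0,0,0,0.333],[0,0.2,-5.8,0,0,0,0.667],[0,0.2,-5.8,0,0,0,0.667]]' | grep force:; python3 st.py
```

```text
force: [6.6, -0.5, -1.8]
finger_force: 61.3
t 13.8 jig xy mm [ -26.8 -182.3] z 53.6 toolx deg 59.15 tilt [ 0.004 -0.   ] F jig [ 6.6  0.8 -1.8] grip 0.151 61.27657413482666 | lev r,ang 83.4 0.342 Mbolt 0.234
force: [7.0, -1.0, -1.9]
finger_force: 61.2
t 14.05 jig xy mm [ -32.  -180.1] z 53.7 toolx deg 55.17 tilt [ 0.004 -0.   ] F jig [ 7.1  0.4 -1.9] grip 0.145 61.229599714279175 | lev r,ang 83.3 0.41 Mbolt 0.384
```

```bash
python3 -m creep '[[0,0.1,-3,0,0,0,0.333],[0,0.2,-5.8,0,0,0,0.667],[0,0.2,-5.8,0,0,0,0.667]]' | grep force:; python3 st.py
```

```text
force: [7.4, -0.5, -2.1]
finger_force: 61.2
t 14.3 jig xy mm [ -37.2 -177.6] z 53.7 toolx deg 51.19 tilt [ 0.005 -0.   ] F jig [ 7.4  0.9 -2.1] grip 0.146 61.18956506252289 | lev r,ang 83.2 0.479 Mbolt 0.42
```

```bash
python3 -m creep '[[0,0.1,-3,0,0,0,0.333],[0,0.2,-5.8,0,0,0,0.667],[0,0.2,-5.8,0,0,0,0.667]]' | grep force:; python3 st.py;  python3 -m creep '[[0,0.1,-3,0,0,0,0.333],[0,0.2,-5.8,0,0,0,0.667],[0,0.2,-5.8,0,0,0,0.667]]' | grep force:; python3 st.py; python3 lift.py
```

```text
force: [7.3, -0.1, -1.8]
finger_force: 61.2
t 14.55 jig xy mm [ -42.1 -174.7] z 53.7 toolx deg 47.2 tilt [ 0.005 -0.001] F jig [ 7.2  1.3 -1.8] grip 0.149 61.161460876464844 | lev r,ang 83.1 0.548 Mbolt 0.462
force: [7.3, -0.3, -2.1]
finger_force: 61.1
t 14.8 jig xy mm [ -46.9 -171.5] z 53.7 toolx deg 43.22 tilt [ 0.005 -0.001] F jig [ 7.2  1.1 -2.1] grip 0.147 61.11413061618805 | lev r,ang 83.1 0.617 Mbolt 0.541
hub (np.int64(3653), np.float64(59.47)) blocks (np.int64(4954), np.float64(63.28)) L (np.int64(2631), np.float64(63.3)) R (np.int64(2323), np.float64(63.25)) plate (np.int64(11245), np.float64(11.22))
```

```bash
python3 -m creep '[[0,0.1,-3,0,0,0,0.333],[0,0.2,-5.8,0,0,0,0.667],[0,0.2,-5.8,0,0,0,0.667],[0,0.2,-5.8,0,0,0,0.667]]' | grep force:; python3 st.py; python3 st.py|tail -c 20;python3 -m creep '[[0,0,-1.5,0,0,0,0.167],[0,0,-1.5,0,0,0,0.167],[0,0,-1.5,0,0,0,0.167]]' | grep force:; python3 st.py; python3 lift.py
```

```text
force: [7.1, -1.4, -2.9]
finger_force: 61.1
t 15.18 jig xy mm [ -51.2 -168.1] z 53.7 toolx deg 39.3 tilt [ 0.005 -0.001] F jig [ 7.2  0.  -2.9] grip 0.15 61.07755243778229 | lev r,ang 83.0 0.684 Mbolt 0.696
0 0.684 Mbolt 0.696
force: [7.3, -0.7, -3.4]
finger_force: 61.1
t 15.43 jig xy mm [ -52.3 -167.2] z 53.7 toolx deg 38.31 tilt [ 0.005 -0.001] F jig [ 7.3  0.8 -3.4] grip 0.149 61.08014702796936 | lev r,ang 83.0 0.7 Mbolt 0.703
hub (np.int64(3654), np.float64(59.41)) blocks (np.int64(4757), np.float64(63.27)) L (np.int64(2646), np.float64(63.29)) R (np.int64(2111), np.float64(63.26)) plate (np.int64(10978), np.float64(11.22))
```

```bash
python3 -m creep '[[0,0,-1.5,0,0,0,0.167],[0,0,-1.5,0,0,0,0.167],[0,0,-1.5,0,0,0,0.167]]' | grep force:; python3 st.py;python3 -m creep '[[0,0,-1.5,0,0,0,0.167],[0,0,-1.5,0,0,0,0.167],[0,0,-1.5,0,0,0,0.167]]' | grep force:; python3 st.py; python3 -c "
from st import *"; python3 lift.py
```

```text
force: [7.0, -0.3, -3.7]
finger_force: 61.1
t 15.73 jig xy mm [ -53.4 -166.2] z 53.6 toolx deg 37.31 tilt [ 0.005 -0.001] F jig [ 6.9  1.1 -3.7] grip 0.152 61.07532799243927 | lev r,ang 83.0 0.717 Mbolt 0.612
force: [7.9, -1.4, -4.0]
finger_force: 61.1
t 15.98 jig xy mm [ -54.4 -165.3] z 53.7 toolx deg 36.31 tilt [ 0.005 -0.001] F jig [ 8.   0.1 -4. ] grip 0.148 61.064196825027466 | lev r,ang 83.0 0.734 Mbolt 0.816
t 15.98 jig xy mm [ -54.4 -165.3] z 53.7 toolx deg 36.31 tilt [ 0.005 -0.001] F jig [ 8.   0.1 -4. ] grip 0.148 61.064196825027466 | lev r,ang 83.0 0.734 Mbolt 0.816
hub (np.int64(3651), np.float64(59.44)) blocks (np.int64(4661), np.float64(63.29)) L (np.int64(2653), np.float64(63.3)) R (np.int64(2008), np.float64(63.27)) plate (np.int64(10895), np.float64(11.21))
```

```bash
python3 - <<'E'
import st
from st import *
M=[]
for i in range(12):
    robot.read_camera("top");s=robot.read_state();f=s['force'];r=s['eef_pos'][:2]-B;M.append([r[0]*f[1]-r[1]*f[0]+s['torque'][2],*f])
print(np.mean(M,0),np.std(M,0))
E
```

```text
t 16.03 jig xy mm [ -54.4 -165.3] z 53.7 toolx deg 36.31 tilt [ 0.005 -0.001] F jig [ 8.3 -0.2 -3.3] grip 0.147 61.06440603733063 | lev r,ang 83.0 0.734 Mbolt 0.862
[ 0.74633087  7.62137768 -0.88404148 -3.21770292] [0.03024991 0.42276137 0.52858527 0.31777916]
```

The mean torque is 0.75 N m, inside the hand-tight window, and the lever is home. I release and rise.

```bash
python3 -m creep '[[0.1,0,2,0,0,0,-0.2],[0.2,0,4,0,0,0,-0.4],[0.4,0,4,0,0,0,-0.4],[0.6,0,4,0,0,0,-0.4],[0.7,0,4,0,0,0,-0.4],[0.7,0,4,0,0,0,-0.4],[0.7,0,4,-10,0,0,-0.4],[0.7,0,4,-35,0,0,-0.4],[0.7,0,4,-65,0,0,-0.4],[0.7,-10,4,-95,0,0,-0.4],[0.7,-20,4,-120,0,0,-0.4],[0.7,-20,4,-120,0,0,-0.4]]' |grep force; python3 st.py; python3 lift.py; python3 - <<'E'
import numpy as np,cv2
cv2.imwrite('pics/w2.png',np.load('pics/wl.npz')['p'])
E
```

```text
force: [0.6, 0.2, -0.0]
finger_force: 0.0
t 17.63 jig xy mm [ -65.5 -184. ] z 179.2 toolx deg 38.48 tilt [ 0.008 -0.005] F jig [ 0.6  0.3 -0. ] grip 0.699 0.0 | lev r,ang 104.3 0.693 Mbolt 0.03
hub (np.int64(994), np.float64(59.32)) blocks (np.int64(1422), np.float64(63.28)) L (np.int64(736), np.float64(63.27)) R (np.int64(686), np.float64(63.29)) plate (np.int64(6921), np.float64(11.19))
```

View pics/w2.png

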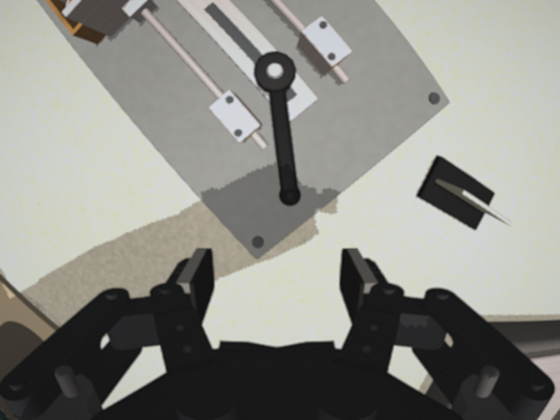

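The wrist view shows the lever dropped home, with the hub at (274,70) and the arm tip at (290,195). It has relaxed slightly, the gripper is clear, and the tag at (455,190) is untouched. One last check of the carton and guide from the top camera before handing in.

```bash
python3 -m creep '[[0.7,-20,0,-10,0,0,0],[0.7,-50,0,-20,0,0,0],[0.7,-80,0,-30,0,0,0],[0.7,-80,0,-30,0,0,0]]' >/dev/null; python3 - <<'E'
from st import *
p,_=robot.read_camera("top");cv2.imwrite('pics/e.png',cv2.resize(p[140:340,110:470],None,fx=2.2,fy=2.2))
E
```

```text
t 18.02 jig xy mm [-122.2 -245.5] z 203.9 toolx deg 38.32 tilt [-0.002 -0.001] F jig [0.  1.  0.1] grip 0.7 0.0 | lev r,ang 187.9 0.716 Mbolt -0.16
```

View pics/e.png

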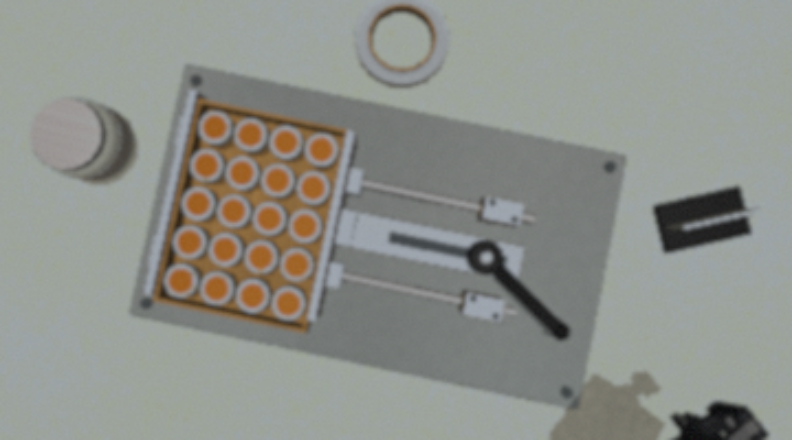

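The carton sits snug between the fence (column 175) and the guide (column 330). The lever is home and the bystanders are untouched, so I hand in.

```bash
python3 -c "
from bench import robot;print(robot.close_job())"
```

```text
the job is handed in; nothing more can be done
None
```

I handed the job in at about 18 s: the carton is snug against the fence, the lever is home, and the clamp was turned to about 0.75 N m (hand-tight window 0.6–0.8). Washer force could not be measured directly and may be only modestly above 50 N; the hand-in returned no verdict.

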